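Put the red stamp away in its hooded case

TASK

Put the red-handled stamp away in the dark wooden case with the brass hood: tip it, pass one end of its base down through the slot and under the hood, then right it so that it lies flat on the case's floor with the handle straight up, and only then let go. Leave the blue and the green stamp standing where they are.

Things in the scene. Friction and masses are not known exactly. Their poses are not given: they have to be found in the camera images.
- red_stamp_mid (a point): Red-handled rubber stamp, loose, upright. Base bar 130 mm (its x) by 30 mm (its y), 12 mm thick; from its middle one flat-sided red handle, 16 mm along x and 20 mm along y (grip across y), rises to 95 mm above the underside. Same end for end. About 100 to 200 g. This point: 47.5 mm above the underside, on the handle's axis; z up the handle.  This is the one to put away.
- blue_stamp_mid (a point): Blue-handled rubber stamp, loose, upright. Base bar 130 mm (its x) by 30 mm (its y), 12 mm thick; from its middle one flat-sided blue handle, 16 mm along x and 20 mm along y (grip across y), rises to 95 mm above the underside. Same end for end. About 100 to 200 g. This point: 47.5 mm above the underside, on the handle's axis; z up the handle.  A bystander: leave it.
- green_stamp_mid (a point): Green-handled rubber stamp, loose, upright. Base bar 130 mm (its x) by 30 mm (its y), 12 mm thick; from its middle one flat-sided green handle, 16 mm along x and 20 mm along y (grip across y), rises to 95 mm above the underside. Same end for end. About 100 to 200 g. This point: 47.5 mm above the underside, on the handle's axis; z up the handle.  A bystander: leave it.
- case: Fixed dark wood box 162 (x) by 62 (y) by 60 mm high; walls and floor 6 mm. Origin: centre of underside, z up. A 5 mm brass hood, underside 55 mm above the table, covers x 25 to 81 mm. The slot, x -75 to 25, y -25 to 25 mm, is open: the base fits only tilted (about 20 degrees), low end under the hood. Hood end (+x) points away from the robot within 25 degrees. Stamp flat at the centre: its handle rises through the slot.
Mind the look-alikes: they are no part of the job. Leave any turquoise look-alike of the part that bears red_stamp_mid alone.

How it is judged:
By the outcome, as a careful person would: the job done as asked, in the order asked, and still so for the second after the job is handed in, with the robot touching nothing.
It also fails if it takes over 51 s, if anything falls off the work surface, if the arm or the gripper's body presses on something with over 40 N, if the wrist force passes 120 N, or if a joint passes its speed limit or range.

ROBOT

A 6-joint arm with a two-finger parallel gripper is mounted at the origin on the work surface. World frame = base frame: x ahead of the robot, y to its left, z up, the work surface at z = 0. Lengths are in m, angles in rad, forces in N, time in s.
With the tool pointing down it reaches from about 0.2 to 0.875 m from the base axis. Payload 3.4 kg.
Tool frame: the origin (TCP) lies where the fingers leave the gripper's body, on its centre line; the fingertips stand tip_extent ahead of it and the grasp point (between the pads) lies 78 mm ahead of it (tip_extent is the distance from the TCP to the fingertips, in m); z points along the fingers, x is the direction in which the jaws open and shut, and the axes are right-handed (so a half turn about z gives the same grasp; the last joint's range is limited). The gripper opens to 94 mm and grips with 3 to 60 N. Pads are 16 mm wide; open, the fingers measure 119 mm over their backs; the gripper's body (75 mm by 177 mm) begins 78 mm behind the grasp point.
Start: joints at [-1.375, 0.276, 1.505, -0, 1.361, -0.121], TCP at [0.179, -0.546, 0.303] pointing down, gripper open.
Joint ranges: [-2.89, 2.89], [-0.75, 2.08], [0.22, 2.7], [-1.18, 4.32], [0.11, 2.71], [-2.7, 2.7]. Speed limits (rad/s): [2.57, 2.57, 3.14, 3.14, 3.14, 3.14].

INTERFACE

Orientations are given as a 3x3 rotation matrix whose columns are the frame's x, y, z axes.
In Python, from station import get_state, camera, hand_in, tip_extent gives the robot as it stands. The module is installed in compiled form; this text tells all that it offers.
- The arm moves only by the tool servo_tool, never from a script. Its argument "motion" is a list of rows, each an object of numbers: "gripper": the finger opening in mm, from 0 to 94; "x", "y", "z": the shift along the tool's x, y, z in mm; "yaw": the turn about the tool's z in rad. In form: [{"gripper": .., "x": .., "y": .., "z": .., "yaw": ..}, ...]. A call has exactly 10 rows; each row shifts and turns the pose as measured when the row begins, along the tool's axes as they then stand; what a row does not reach is not made up. A row lasts 1/12 s, in which the tool goes at most 41.7 mm and 7.16 degrees, less where a joint would pass 70% of its speed; a pose out of reach is approached as far as the arm can. A call is refused whole if a number of a shift passes 41.7 or a number of a turn 0.125, either way. A call with a gripper value outside its range is refused whole. The fingers move at their own pace and stop on an object; "force" is the grip in N (left out, the last holds). Time passes only in rows, so rows that do not move let the fingers close, or fill a call up. It gives the time, the measured TCP pose, the force and the opening at its end, in the units of the state.
- get_state(): the state, without advancing time (a new reading comes with each control period).
- camera(name): name is "scene" or "top"; returns a dict with "frame" (420x560x3 uint8, red, green, blue), "depth" (420x560 float32, m along the optical axis (not along the pixel's ray), 0 where there is no reading), "fx", "fy", "cx", "cy" (pixels), "R" (3x3) and "t" (3): a world point X has camera coordinates R X + t. Camera axes: x right, y down, z forward; pixel columns grow to the right and rows downward; lengths in m; the calibration is good to about 2 mm. A picture is of the moment at which its call begins.
- hand_in(): hands the job in, once; it reports no verdict.
The state is a dict: "time": time; "joints": joint angles; "joint_velocities": joint speeds; "joint_torque": joint torques, N m; "ee_pos": TCP position; "eef_rot": TCP orientation; "wrist_force": force on the tool from outside, world axes, zero at the start; "moment": the same for the moment, N m; "gripper_width": finger opening in m.
Only numpy, scipy, OpenCV 4.12 (cv2) and the standard library are available. Lean on these libraries where they do the work, as an engineer would, in place of code of your own. Each camera call takes 0.05 s, during which the arm holds its last target.

## Working session

There is one attempt and no reset: what is moved stays moved. The work goes in short steps, Python scripts to look and compute and a tool call to move; the robot and the scene stay as the last step left them, time stands still between calls to the robot, and variables do not carry over. Pictures are saved under pics/ and viewed, and the job is handed in when it is done.

Besides the shell and the picture viewer there is one more tool, called after "Request:" as a command line: name --argument value ..., lists and objects as JSON in quotes. servo_tool: Moves the arm, as the interface text tells. Its arguments: {"type":"object","properties":{"motion":{"type":"array"},"force":{"type":"number"}},"required":["motion"]}

```bash
mkdir -p pics
python3 - <<'E'
from station import *
import cv2,numpy as np
s=get_state();print({k:np.round(v,3).tolist() for k,v in s.items()}, tip_extent if not callable(tip_extent) else tip_extent())
for n in("scene","top"):
    c=camera(n);cv2.imwrite(f"pics/{n}0.png",c["frame"][:,:,::-1]);np.savez(f"{n}0.npz",**c)
    print(n,c["fx"],c["cx"],c["cy"],np.round(c["R"],3).tolist(),np.round(c["t"],3), (-c["R"].T@c["t"]).round(3))
E
```

```text
{'time': 0.0, 'joints': [-1.375, 0.277, 1.506, -0.0, 1.361, -0.121], 'joint_velocities': [-0.001, -0.001, 0.0, -0.001, 0.0, -0.001], 'joint_torque': [0.0, -40.458, -23.723, 0.07, 0.034, -0.0], 'ee_pos': [0.179, -0.546, 0.302], 'eef_rot': [[0.312, -0.95, -0.0], [-0.95, -0.312, 0.002], [-0.002, -0.0, -1.0]], 'wrist_force': [0.547, -0.279, 0.21], 'moment': [-0.004, -0.043, 0.008], 'gripper_width': 0.094} 0.0972
scene 458.7664683050146 284.2026586703261 214.99836365064962 [[0.85, 0.527, 0.01], [0.38, -0.599, -0.705], [-0.366, 0.603, -0.709]] [-0.396 -0.19   1.232] [ 0.859 -0.648  0.744]
top 386.995774356758 279.92529356460767 204.6660898169159 [[0.0, -1.0, -0.009], [-0.99, 0.001, -0.139], [0.139, 0.009, -0.99]] [-0.045  0.513  0.646] [ 0.418 -0.051  0.711]
```

View pics/scene0.png

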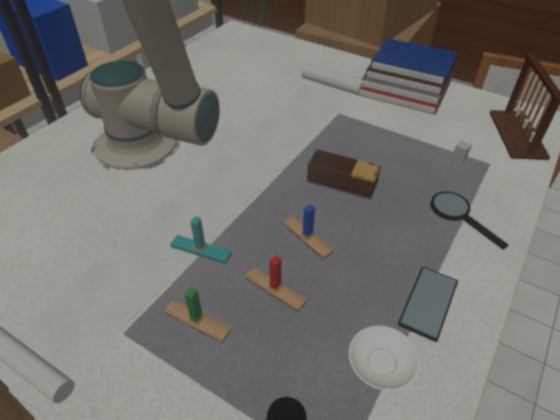

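View pics/top0.png

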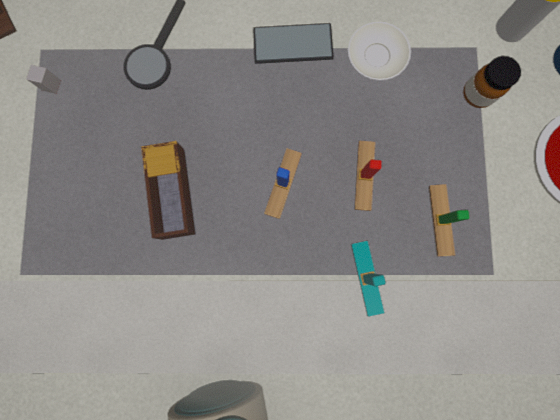

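```bash
cat > h.py <<'E'
import numpy as np,cv2
def plane(c,u,v,z):
    C=-c["R"].T@c["t"]; d=c["R"].T@np.array([(u-c["cx"])/c["fx"],(v-c["cy"])/c["fy"],1.])
    return C+d*(z-C[2])/d[2]
def pts(c):
    v,u=np.mgrid[:420,:560]; d=c["depth"]
    P=np.stack([(u-c["cx"])/c["fx"]*d,(v-c["cy"])/c["fy"]*d,d],-1)
    X=(P-c["t"])@c["R"]; X[d==0]=np.nan; return X
def proj(c,X):
    p=c["R"]@np.asarray(X)+c["t"]; return np.array([c["fx"]*p[0]/p[2]+c["cx"],c["fy"]*p[1]/p[2]+c["cy"]])
E
python3 - <<'E'
from h import *
for n in("top","scene"):
    c=dict(np.load(n+"0.npz"));hsv=cv2.cvtColor(c["frame"],cv2.COLOR_RGB2HSV);X=pts(c)
    H,S,V=[hsv[...,i].astype(int) for i in range(3)]
    wood=((H>5)&(H<20)&(S>70)&(V>95)).astype(np.uint8)
    red=(((H<5)|(H>174))&(S>150)&(V>80)).astype(np.uint8)
    for nm,m in(("wood",wood),("red",red)):
        k,l,st,ce=cv2.connectedComponentsWithStats(m)
        for i in range(1,k):
            if st[i,4]<80 or st[i,4]>3000: continue
            x=X[l==i]; x=x[~np.isnan(x[:,0])]
            if not len(x) or x[:,0].mean()>0.9: continue
            r=cv2.minAreaRect((x[:,:2]*1000).astype(np.float32))
            print(n,nm,ce[i].round(),st[i,4],"z pct",np.percentile(x[:,2],[5,50,95]).round(3),"rect",np.round(r[0],1),np.round(r[1],1),round(r[2],1))
    # points at rim height & hood
    if n=="top":
        reg=np.zeros((420,560),bool);reg[130:250,130:210]=1
        m=reg&(X[...,2]>.05)&(X[...,2]<.07); x=X[m]
        r=cv2.minAreaRect((x[:,:2]*1000).astype(np.float32));print("case rim",m.sum(),r,np.median(x[:,2]))
        hm=m&(H>12)&(S>120)&(V>110); x=X[hm]; r=cv2.minAreaRect((x[:,:2]*1000).astype(np.float32));print("hood",hm.sum(),r,np.median(x[:,2]))
    f=c["frame"]
    b=(130,250,330,480) if n=="top" else(230,320,220,330)
    cr=f[b[0]:b[1],b[2]:b[3]]; cv2.imwrite(f"pics/{n}_crop.png",cv2.resize(cr[:,:,::-1],None,fx=4,fy=4,interpolation=cv2.INTER_CUBIC))
E
```

```text
top wood [496.  91.] 83 z pct [0.059 0.063 0.066] rect [ 711.8 -424.7] [49.1 14.9] 82.6
top wood [160. 156.] 318 z pct [0.056 0.059 0.061] rect [590.2 163.7] [57.3 62.5] 9.3
top wood [364. 176.] 974 z pct [0.008 0.011 0.016] rect [ 572.1 -201.9] [ 33.6 129.9] 84.6
top wood [282. 185.] 911 z pct [0.008 0.011 0.013] rect [558.  -49.3] [ 29.5 130.2] 71.7
top wood [442. 220.] 1063 z pct [0.008 0.01  0.013] rect [ 489.4 -339.8] [130.1  36.2] 3.7
top red [553. 157.] 649 z pct [0.006 0.008 0.01 ] rect [ 607.5 -548.9] [ 28.  118.2] 83.5
top red [371. 168.] 240 z pct [0.031 0.085 0.094] rect [ 571.3 -199.1] [19.1 15.2] 89.4
case rim 1879 ((538.7283325195312, 155.1641845703125), (162.27227783203125, 63.106544494628906), 9.405122756958008) 0.058485305335208855
hood 990 ((590.3591918945312, 162.71298217773438), (57.29816818237305, 60.372623443603516), 9.344840049743652) 0.058672712945628244
scene wood [196.  14.] 342 z pct [-0.211 -0.203 -0.198] rect [-362.9  609.2] [ 186.1 1681.3] 37.3
scene wood [412.  29.] 285 z pct [-0.086 -0.083 -0.079] rect [ 290.8 1352.3] [ 61.7 360.7] 2.5
scene wood [335
[... 306 characters left out ...]
-0.15  -0.146] rect [ 682.  1408.7] [156.3  41.1] 4.4
scene wood [ 20. 101.] 597 z pct [-0.208 -0.202 -0.191] rect [-857.   199.9] [126.9 420.5] 42.6
scene wood [  7. 139.] 278 z pct [-0.432 -0.427 -0.422] rect [-918.4   71.4] [ 82.9 352.1] 55.9
scene wood [365. 170.] 411 z pct [0.058 0.061 0.063] rect [585.9 160.8] [61.5 69. ] 15.9
scene wood [308. 238.] 579 z pct [0.007 0.012 0.016] rect [556.8 -52.4] [ 29.2 129.1] 71.3
scene wood [276. 289.] 833 z pct [0.007 0.013 0.017] rect [ 571.  -202.5] [ 30.5 129.9] 84.7
scene wood [198. 321.] 885 z pct [0.007 0.013 0.015] rect [ 488.  -340.2] [129.3  29.5] 4.7
scene red [275. 272.] 256 z pct [0.028 0.068 0.096] rect [ 572.5 -204. ] [18.2 14.2] 80.1
```

View pics/top_crop.png

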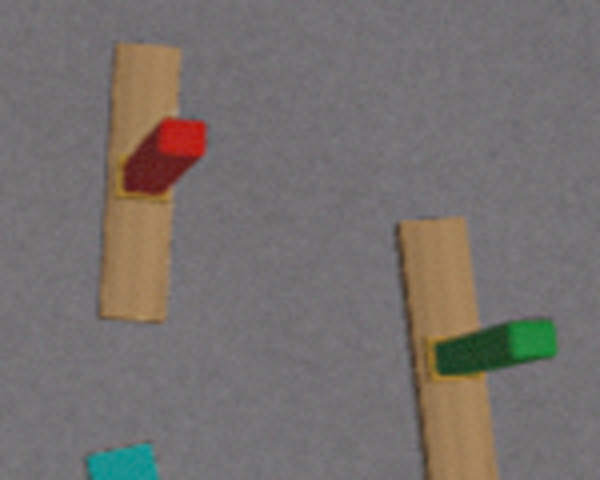

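```bash
cat >> h.py <<'E'
def plan(target,ang,step=38.,dyaw=.12,N=None):
    """target TCP mm, ang = wanted world angle(deg) of tool x; print rows (tool axes)"""
    from station import get_state
    s=get_state();R=np.array(s["eef_rot"]);p=np.array(s["ee_pos"])*1000
    a=np.degrees(np.arctan2(R[1,0],R[0,0])); dy=-np.radians((ang-a+90)%180-90)
    d=np.array(target)-p; n=max(int(np.ceil(np.linalg.norm(d)/step)),int(np.ceil(abs(dy)/dyaw)),1)
    if N: n=N
    for i in range(n):
        t=np.radians(a)-dy*i/n
        X=np.array([np.cos(t),np.sin(t),0]);Y=np.array([X[1],-X[0],0])
        q=d/n; print("x %.1f y %.1f z %.1f yaw %.4f"%(q@X,q@Y,-q[2],dy/n))
    print("t",round(s["time"],2),"p",p.round(1),"a",a.round(2),"tilt",R[:,2].round(4),"F",np.round(s["wrist_force"],2),"M",np.round(s["moment"],3),"w",round(s["gripper_width"]*1000,1))
E
python3 -c "
from h import *
plan([571.5,-202,260],-95.4)"
```

```text
x -14.6 y -34.3 z 3.0 yaw 0.0294
x -15.6 y -33.8 z 3.0 yaw 0.0294
x -16.6 y -33.4 z 3.0 yaw 0.0294
x -17.6 y -32.9 z 3.0 yaw 0.0294
x -18.5 y -32.3 z 3.0 yaw 0.0294
x -19.5 y -31.8 z 3.0 yaw 0.0294
x -20.4 y -31.2 z 3.0 yaw 0.0294
x -21.3 y -30.6 z 3.0 yaw 0.0294
x -22.2 y -29.9 z 3.0 yaw 0.0294
x -23.1 y -29.3 z 3.0 yaw 0.0294
x -23.9 y -28.6 z 3.0 yaw 0.0294
x -24.7 y -27.9 z 3.0 yaw 0.0294
x -25.6 y -27.1 z 3.0 yaw 0.0294
x -26.3 y -26.4 z 3.0 yaw 0.0294
t 0.1 p [ 179.1 -546.1  301.9] a -71.85 tilt [-3.0e-04  1.6e-03 -1.0e+00] F [-0.33  0.32 -0.11] M [-0.04   0.074  0.038] w 93.6
```

The red stamp sits at top pixel (371,168) and scene pixel (276,272). The others are blue (283,178), green (453,215) and turquoise (375,280). Only the first has a red handle on a wooden base, so I'm moving to it.

Request:
servo_tool --motion '[{"gripper": 94,"x": -14.6,"y": -34.3,"z": 3,"yaw": 0.03},{"gripper": 94,"x": -15.6,"y": -33.8,"z": 3,"yaw": 0.03},{"gripper": 94,"x": -16.6,"y": -33.4,"z": 3,"yaw": 0.03},{"gripper": 94,"x": -17.6,"y": -32.9,"z": 3,"yaw": 0.03},{"gripper": 94,"x": -18.5,"y": -32.3,"z": 3,"yaw": 0.03},{"gripper": 94,"x": -19.5,"y": -31.8,"z": 3,"yaw": 0.03},{"gripper": 94,"x": -20.4,"y": -31.2,"z": 3,"yaw": 0.03},{"gripper": 94,"x": -21.3,"y": -30.6,"z": 3,"yaw": 0.03},{"gripper": 94,"x": -22.2,"y": -29.9,"z": 3,"yaw": 0.03},{"gripper": 94,"x": -23.1,"y": -29.3,"z": 3,"yaw": 0.03}]'

```text
time: 0.93
ee_pos: [0.4669, -0.299, 0.2655]
eef_rot: [[-0.013, -1.0, -0.007], [-1.0, 0.013, 0.003], [-0.003, 0.007, -1.0]]
wrist_force: [0.4, -0.2, 0.3]
gripper_width: 0.0938
```

```bash
python3 -c "
from h import *
plan([571.5,-202,250],-95.4)"
```

```text
x -24.6 y -25.8 z 3.9 yaw 0.0204
x -25.1 y -25.3 z 3.9 yaw 0.0204
x -25.6 y -24.8 z 3.9 yaw 0.0204
x -26.1 y -24.3 z 3.9 yaw 0.0204
t 0.93 p [ 466.9 -299.   265.5] a -90.73 tilt [-0.0067  0.0028 -1.    ] F [ 0.43 -0.2   0.32] M [-0.018 -0.011 -0.029] w 93.8
```

Request:
servo_tool --motion '[{"gripper": 94,"x": -24.6,"y": -25.8,"z": 4,"yaw": 0.02},{"gripper": 94,"x": -25,"y": -25.3,"z": 4,"yaw": 0.02},{"gripper": 94,"x": -25.6,"y": -24.8,"z": 4,"yaw": 0.02},{"gripper": 94,"x": -26,"y": -24.3,"z": 4,"yaw": 0.02},{"gripper": 60,"x": 0,"y": 0,"z": 0,"yaw": 0},{"gripper": 60,"x": 0,"y": 0,"z": 0,"yaw": 0},{"gripper": 60,"x": 0,"y": 0,"z": 0,"yaw": 0},{"gripper": 60,"x": 0,"y": 0,"z": 0,"yaw": 0},{"gripper": 60,"x": 0,"y": 0,"z": 0,"yaw": 0},{"gripper": 60,"x": 0,"y": 0,"z": 0,"yaw": 0}]'

```text
time: 1.77
ee_pos: [0.5775, -0.1915, 0.2437]
eef_rot: [[-0.09, -0.996, -0.013], [-0.996, 0.09, 0.007], [-0.006, 0.013, -1.0]]
wrist_force: [0.2, -1.2, 0.5]
gripper_width: 0.061
```

```bash
python3 -c "
from h import *
plan([571.5,-202,160],-95.4,step=18)"
```

```text
x 2.2 y 1.0 z 16.7 yaw 0.0008
x 2.2 y 1.0 z 16.7 yaw 0.0008
x 2.2 y 1.0 z 16.7 yaw 0.0008
x 2.2 y 1.0 z 16.7 yaw 0.0008
x 2.2 y 1.0 z 16.7 yaw 0.0008
t 1.77 p [ 577.5 -191.5  243.7] a -95.18 tilt [-0.0125  0.0072 -0.9999] F [ 0.19 -1.18  0.5 ] M [ 0.038  0.041 -0.   ] w 61.0
```

Request:
servo_tool --motion '[{"gripper": 60,"x": 4,"y": 2,"z": 14,"yaw": 0},{"gripper": 60,"x": 4,"y": 2,"z": 14,"yaw": 0},{"gripper": 60,"x": 2,"y": 1,"z": 14,"yaw": 0},{"gripper": 60,"x": 0,"y": 0,"z": 12,"yaw": 0},{"gripper": 60,"x": 0,"y": 0,"z": 8,"yaw": 0},{"gripper": 60,"x": 0,"y": 0,"z": 5,"yaw": 0},{"gripper": 60,"x": 0,"y": 0,"z": 0,"yaw": 0},{"gripper": 60,"x": 0,"y": 0,"z": 0,"yaw": 0},{"gripper": 60,"x": 0,"y": 0,"z": 0,"yaw": 0},{"gripper": 60,"x": 0,"y": 0,"z": 0,"yaw": 0}]'

```text
time: 2.6
ee_pos: [0.5676, -0.2092, 0.1792]
eef_rot: [[-0.102, -0.995, -0.005], [-0.995, 0.102, 0.002], [-0.001, 0.005, -1.0]]
wrist_force: [-0.0, -0.8, -0.8]
gripper_width: 0.0603
```

```bash
python3 -c "
from h import *
plan([572.5,-202.6,160],-95.4,step=10)"
```

```text
x -2.3 y -1.4 z 6.4 yaw -0.0025
x -2.3 y -1.4 z 6.4 yaw -0.0025
x -2.3 y -1.4 z 6.4 yaw -0.0025
t 2.6 p [ 567.6 -209.2  179.2] a -95.83 tilt [-0.0052  0.002  -1.    ] F [-0.03 -0.85 -0.75] M [0.086 0.022 0.001] w 60.3
```

Request:
servo_tool --motion '[{"gripper": 60,"x": -3,"y": -2,"z": 6,"yaw": -0.004},{"gripper": 60,"x": -2,"y": -1,"z": 6,"yaw": 0},{"gripper": 60,"x": 0,"y": 0,"z": 5,"yaw": 0},{"gripper": 60,"x": 0,"y": 0,"z": 0,"yaw": 0},{"gripper": 60,"x": 0,"y": 0,"z": 0,"yaw": 0},{"gripper": 60,"x": 0,"y": 0,"z": 0,"yaw": 0},{"gripper": 60,"x": 0,"y": 0,"z": 0,"yaw": 0},{"gripper": 60,"x": 0,"y": 0,"z": 0,"yaw": 0},{"gripper": 60,"x": 0,"y": 0,"z": 0,"yaw": 0},{"gripper": 60,"x": 0,"y": 0,"z": 0,"yaw": 0}]'

```text
time: 3.43
ee_pos: [0.5726, -0.2035, 0.1619]
eef_rot: [[-0.096, -0.995, -0.002], [-0.995, 0.096, 0.001], [-0.001, 0.002, -1.0]]
wrist_force: [0.3, 0.0, -0.3]
gripper_width: 0.06
```

```bash
python3 -c "
from h import *
plan([572,-202.3,160],-95.4,step=10)
from station import camera
c=camera('scene');cv2.imwrite('pics/s1.png',cv2.resize(c['frame'][150:320,180:400,::-1],None,fx=3.5,fy=3.5))"
```

```text
x -1.2 y 0.7 z 1.9 yaw -0.0018
t 3.43 p [ 572.6 -203.5  161.9] a -95.5 tilt [-2.4e-03  8.0e-04 -1.0e+00] F [ 0.26  0.05 -0.32] M [ 0.045  0.027 -0.08 ] w 60.0
```

View pics/s1.png

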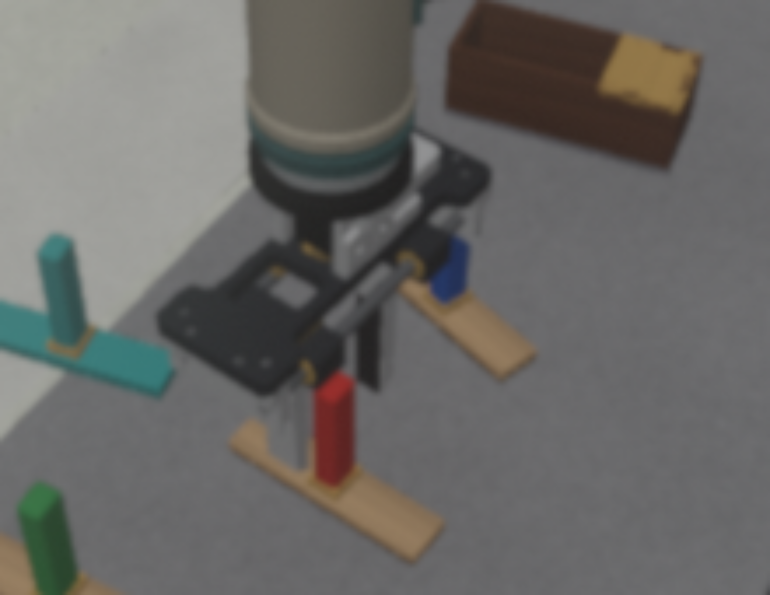

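Request:
servo_tool --motion '[{"gripper": 30,"x": -1,"y": 0.5,"z": 0,"yaw": 0},{"gripper": 26,"x": 0,"y": 0,"z": 0,"yaw": 0},{"gripper": 22,"x": 0,"y": 0,"z": 0,"yaw": 0},{"gripper": 10,"x": 0,"y": 0,"z": 0,"yaw": 0},{"gripper": 10,"x": 0,"y": 0,"z": 0,"yaw": 0},{"gripper": 10,"x": 0,"y": 0,"z": 0,"yaw": 0},{"gripper": 10,"x": 0,"y": 0,"z": 0,"yaw": 0},{"gripper": 10,"x": 0,"y": 0,"z": 0,"yaw": 0},{"gripper": 10,"x": 0,"y": 0,"z": -10,"yaw": 0},{"gripper": 10,"x": 0,"y": 0,"z": -10,"yaw": 0}]' --force 15

```text
time: 4.32
ee_pos: [0.5707, -0.2019, 0.1808]
eef_rot: [[-0.096, -0.995, -0.007], [-0.995, 0.096, 0.003], [-0.002, 0.007, -1.0]]
wrist_force: [0.6, -0.4, -1.9]
gripper_width: 0.0197
```

```bash
python3 -c "
from h import *
c,s=np.cos(np.radians(9.4)),np.sin(np.radians(9.4))
print(538.7-45*c,155.2-45*s)
plan([538.7-45*c,155.2-45*s,240],-80.6,step=28)"
```

```text
494.30425272768645 147.850331699127
x -26.2 y 8.4 z -4.6 yaw -0.0200
x -26.4 y 7.9 z -4.6 yaw -0.0200
x -26.5 y 7.4 z -4.6 yaw -0.0200
x -26.7 y 6.8 z -4.6 yaw -0.0200
x -26.8 y 6.3 z -4.6 yaw -0.0200
x -26.9 y 5.8 z -4.6 yaw -0.0200
x -27.0 y 5.2 z -4.6 yaw -0.0200
x -27.1 y 4.7 z -4.6 yaw -0.0200
x -27.2 y 4.1 z -4.6 yaw -0.0200
x -27.3 y 3.6 z -4.6 yaw -0.0200
x -27.4 y 3.1 z -4.6 yaw -0.0200
x -27.4 y 2.5 z -4.6 yaw -0.0200
x -27.5 y 2.0 z -4.6 yaw -0.0200
t 4.32 p [ 570.7 -201.9  180.8] a -95.52 tilt [-0.0072  0.0031 -1.    ] F [ 0.63 -0.39 -1.9 ] M [ 0.021 -0.005 -0.028] w 19.7
```

Request:
servo_tool --motion '[{"gripper": 10,"x": 0,"y": 0,"z": -22,"yaw": 0},{"gripper": 10,"x": 0,"y": 0,"z": -24,"yaw": 0},{"gripper": 10,"x": 0,"y": 0,"z": -24,"yaw": 0},{"gripper": 10,"x": -4,"y": 2,"z": -20,"yaw": 0},{"gripper": 10,"x": -10,"y": 4,"z": -14,"yaw": -0.01},{"gripper": 10,"x": -18,"y": 6,"z": -6,"yaw": -0.02},{"gripper": 10,"x": -24,"y": 8,"z": 0,"yaw": -0.02},{"gripper": 10,"x": -26,"y": 8,"z": 0,"yaw": -0.02},{"gripper": 10,"x": -26,"y": 7,"z": 0,"yaw": -0.02},{"gripper": 10,"x": -26,"y": 7,"z": 0,"yaw": -0.02}]'

```text
time: 5.15
ee_pos: [0.5349, -0.0638, 0.3042]
eef_rot: [[0.014, -1.0, 0.0], [-1.0, -0.014, -0.001], [0.001, -0.0, -1.0]]
wrist_force: [-0.1, -0.3, -1.8]
gripper_width: 0.0199
```

```bash
python3 -c "
from h import *
plan([494.3,147.9,285],-80.6,step=28)"
```

```text
x -26.5 y 4.7 z 2.4 yaw -0.0188
x -26.6 y 4.2 z 2.4 yaw -0.0188
x -26.7 y 3.7 z 2.4 yaw -0.0188
x -26.8 y 3.2 z 2.4 yaw -0.0188
x -26.8 y 2.7 z 2.4 yaw -0.0188
x -26.9 y 2.2 z 2.4 yaw -0.0188
x -26.9 y 1.7 z 2.4 yaw -0.0188
x -26.9 y 1.2 z 2.4 yaw -0.0188
t 5.15 p [534.9 -63.8 304.2] a -89.22 tilt [ 3.e-04 -7.e-04 -1.e+00] F [-0.15 -0.28 -1.76] M [ 0.054 -0.011 -0.054] w 19.9
```

Request:
servo_tool --motion '[{"gripper": 10,"x": -26,"y": 5,"z": 1,"yaw": -0.02},{"gripper": 10,"x": -26,"y": 4,"z": 2,"yaw": -0.02},{"gripper": 10,"x": -26,"y": 4,"z": 2,"yaw": -0.02},{"gripper": 10,"x": -26,"y": 3,"z": 2,"yaw": -0.02},{"gripper": 10,"x": -26,"y": 3,"z": 3,"yaw": -0.02},{"gripper": 10,"x": -22,"y": 2,"z": 4,"yaw": -0.02},{"gripper": 10,"x": -16,"y": 2,"z": 4,"yaw": -0.01},{"gripper": 10,"x": -10,"y": 0,"z": 4,"yaw": 0},{"gripper": 10,"x": -4,"y": 0,"z": 2,"yaw": 0},{"gripper": 10,"x": 0,"y": 0,"z": 0,"yaw": 0}]'

```text
time: 5.98
ee_pos: [0.4824, 0.1367, 0.2813]
eef_rot: [[0.165, -0.986, -0.005], [-0.986, -0.165, 0.005], [-0.006, 0.004, -1.0]]
wrist_force: [0.4, 0.1, -1.0]
gripper_width: 0.0198
```

```bash
python3 -c "
from h import *
plan([494.3,147.9,240],-80.6,step=10)"
```

```text
x -1.8 y -2.7 z 8.3 yaw 0.0003
x -1.8 y -2.7 z 8.3 yaw 0.0003
x -1.8 y -2.7 z 8.3 yaw 0.0003
x -1.8 y -2.7 z 8.3 yaw 0.0003
x -1.8 y -2.7 z 8.3 yaw 0.0003
t 5.98 p [482.4 136.7 281.3] a -80.51 tilt [-0.0048  0.0054 -1.    ] F [ 0.38  0.14 -1.04] M [ 0.019 -0.002  0.024] w 19.8
```

Request:
servo_tool --motion '[{"gripper": 10,"x": -2,"y": -3,"z": 8,"yaw": 0},{"gripper": 10,"x": -2,"y": -3,"z": 10,"yaw": 0},{"gripper": 10,"x": -2,"y": -3,"z": 10,"yaw": 0},{"gripper": 10,"x": -1,"y": -2,"z": 10,"yaw": 0},{"gripper": 10,"x": 0,"y": 0,"z": 7,"yaw": 0},{"gripper": 10,"x": 0,"y": 0,"z": 3,"yaw": 0},{"gripper": 10,"x": 0,"y": 0,"z": 0,"yaw": 0},{"gripper": 10,"x": 0,"y": 0,"z": 0,"yaw": 0},{"gripper": 10,"x": 0,"y": 0,"z": 0,"yaw": 0},{"gripper": 10,"x": 0,"y": 0,"z": 0,"yaw": 0}]'

```text
time: 6.82
ee_pos: [0.4949, 0.1419, 0.2268]
eef_rot: [[0.158, -0.987, -0.006], [-0.987, -0.158, 0.003], [-0.003, 0.006, -1.0]]
wrist_force: [-1.0, 1.0, -1.0]
gripper_width: 0.0197
```

```bash
cat >> h.py <<'E'
CC=np.array([538.7,155.2]);CA=np.radians(9.4)
def case(p):  # world mm -> case frame
    d=np.asarray(p)[...,:2]-CC; return np.stack([d[...,0]*np.cos(CA)+d[...,1]*np.sin(CA),-d[...,0]*np.sin(CA)+d[...,1]*np.cos(CA)],-1)
def look(name,box=(110,230,270,430)):
    from station import camera,get_state
    s=get_state();p=np.array(s["ee_pos"])*1000; g=p+78*np.array(s["eef_rot"])[:,2]
    print("t",round(s["time"],2),"TCP",p.round(1),"grasp case",case(g).round(1),"gz",g[2].round(1),"a",np.degrees(np.arctan2(s["eef_rot"][1][0],s["eef_rot"][0][0])).round(2),"tz",np.array(s["eef_rot"])[:,2].round(4),"F",np.round(s["wrist_force"],2),"w",round(s["gripper_width"]*1000,1))
    c=camera("scene");a=c["frame"][box[0]:box[1],box[2]:box[3],::-1];cv2.imwrite(f"pics/{name}.png",cv2.resize(a,None,fx=5,fy=5,interpolation=cv2.INTER_CUBIC))
    np.savez(f"{name}.npz",**c)
    # wood-bar points, in case frame
    hsv=cv2.cvtColor(c["frame"],cv2.COLOR_RGB2HSV).astype(int);X=pts(c)*1000
    H,S,V=hsv[...,0],hsv[...,1],hsv[...,2]
    cf=case(X); 
    m=(H>5)&(H<20)&(S>70)&(V>95)&(abs(cf[...,1])<22)&(cf[...,0]>-140)&(cf[...,0]<24)
    x=np.c_[cf[m],X[m][:,2]]
    if len(x)>10:
        k=np.polyfit(x[:,0],x[:,2],1);r=x[:,2]-np.polyval(k,x[:,0]);q=abs(r)<6
        k=np.polyfit(x[q,0],x[q,2],1);print("wood n",q.sum(),"slope deg",np.degrees(np.arctan(k[0])).round(1),"z0",k[1].round(1),"x range",np.percentile(x[q,0],[1,99]).round(1),"y",np.percentile(x[q,1],[1,99]).round(1))
    m=((H<5)|(H>174))&(S>150)&(V>60)&(abs(cf[...,1])<30)&(abs(cf[...,0])<90); x=np.c_[cf[m],X[m][:,2]]
    if len(x)>5: 
        k=np.polyfit(x[:,2],x[:,0],1);print("red n",len(x),"lean deg",np.degrees(np.arctan(k[0])).round(1),"z",np.percentile(x[:,2],[1,99]).round(1),"mean",x.mean(0).round(1))
E
python3 -c "
from h import *
look('s2')"
```

```text
t 6.82 TCP [494.9 141.9 226.8] grasp case [-45.9  -5.7] gz 148.8 a -80.89 tz [-0.0064  0.0025 -1.    ] F [-0.98  1.02 -1.05] w 19.7
wood n 434 slope deg -0.4 z0 76.5 x range [-109.6   16. ] y [-21.3   6.1]
red n 46 lean deg -0.5 z [ 85.4 120.5] mean [-46.9 -14.5 102.7]
```

View pics/s2.png

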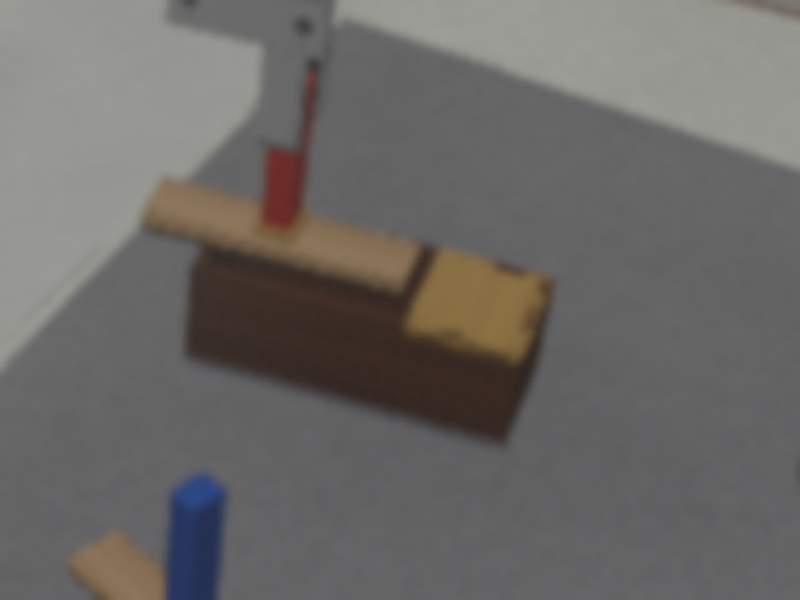

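Request:
servo_tool --motion '[{"gripper": 10,"x": -2,"y": 0,"z": 0,"yaw": -0.003},{"gripper": 10,"x": -2,"y": 0,"z": 1,"yaw": -0.003},{"gripper": 10,"x": -1,"y": 0,"z": 1,"yaw": 0},{"gripper": 10,"x": 0,"y": 0,"z": 1,"yaw": 0},{"gripper": 10,"x": 0,"y": 0,"z": 0,"yaw": 0},{"gripper": 10,"x": 0,"y": 0,"z": 0,"yaw": 0},{"gripper": 10,"x": 0,"y": 0,"z": 0,"yaw": 0},{"gripper": 10,"x": 0,"y": 0,"z": 0,"yaw": 0},{"gripper": 10,"x": 0,"y": 0,"z": 0,"yaw": 0},{"gripper": 10,"x": 0,"y": 0,"z": 0,"yaw": 0}]' --force 5

```text
time: 7.7
ee_pos: [0.4944, 0.1478, 0.2254]
eef_rot: [[0.166, -0.986, -0.002], [-0.986, -0.166, 0.003], [-0.003, 0.002, -1.0]]
wrist_force: [-0.1, 0.3, -1.7]
gripper_width: 0.0197
```

```bash
python3 -c "
from h import *
look('s3')"
```

```text
t 7.7 TCP [494.4 147.8 225.4] grasp case [-45.1   0.2] gz 147.4 a -80.47 tz [-0.0025  0.0031 -1.    ] F [-0.08  0.3  -1.72] w 19.7
wood n 428 slope deg -0.3 z0 75.4 x range [-107.6   17.3] y [-16.4  11.8]
red n 48 lean deg 1.0 z [ 83.9 119.7] mean [-46.   -8.5 101.3]
```

Request:
servo_tool --motion '[{"gripper": 10,"x": 0,"y": 0,"z": 2,"yaw": 0},{"gripper": 10,"x": 0,"y": 0,"z": 2,"yaw": 0},{"gripper": 10,"x": 0,"y": -2,"z": 1.5,"yaw": 0},{"gripper": 10,"x": 0,"y": -3,"z": 1.5,"yaw": 0},{"gripper": 10,"x": 0,"y": -3,"z": 1.5,"yaw": 0},{"gripper": 10,"x": 0,"y": -3,"z": 1.5,"yaw": 0},{"gripper": 10,"x": 0,"y": -2,"z": 1,"yaw": 0},{"gripper": 10,"x": 0,"y": 0,"z": 0,"yaw": 0},{"gripper": 10,"x": 0,"y": 0,"z": 0,"yaw": 0},{"gripper": 10,"x": 0,"y": 0,"z": 0,"yaw": 0}]'

```text
time: 8.58
ee_pos: [0.51, 0.1504, 0.214]
eef_rot: [[0.165, -0.986, -0.0], [-0.986, -0.165, 0.004], [-0.004, -0.001, -1.0]]
wrist_force: [0.3, -0.4, 0.1]
gripper_width: 0.0201
```

```bash
python3 -c "
from h import *
look('s4')"
```

```text
t 8.58 TCP [510.  150.4 214. ] grasp case [-29.1   0.2] gz 136.0 a -80.48 tz [-0.      0.0037 -1.    ] F [ 0.3  -0.37  0.12] w 20.1
wood n 464 slope deg -11.0 z0 57.4 x range [-104.4   22.8] y [-16.3  15.6]
red n 55 lean deg 12.6 z [ 74.8 110.6] mean [-39.2  -8.6  92. ]
```

View pics/s4.png

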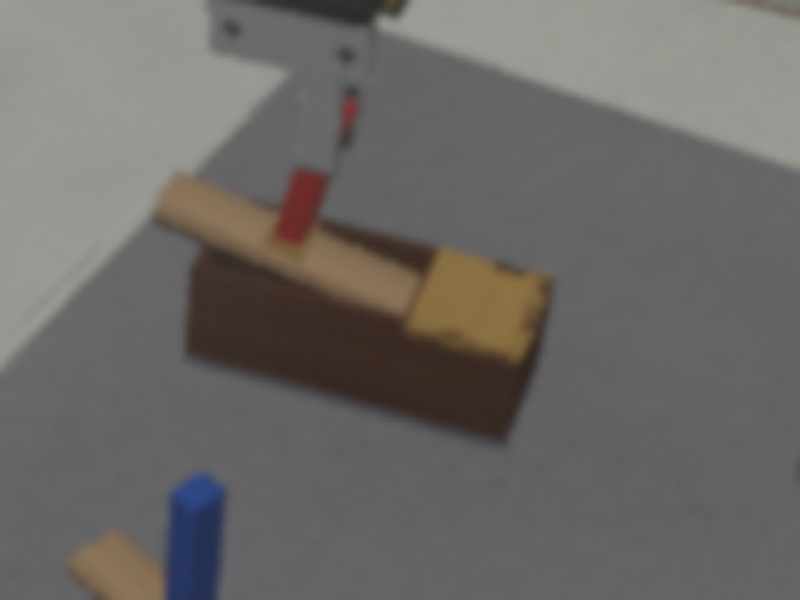

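Request:
servo_tool --motion '[{"gripper": 10,"x": 0,"y": 0,"z": 1.5,"yaw": 0},{"gripper": 10,"x": 0,"y": -1,"z": 1.5,"yaw": 0},{"gripper": 10,"x": 0,"y": -2,"z": 1.5,"yaw": 0},{"gripper": 10,"x": 0,"y": -2,"z": 1.5,"yaw": 0},{"gripper": 10,"x": 0,"y": -2,"z": 1.5,"yaw": 0},{"gripper": 10,"x": 0,"y": -2,"z": 1.5,"yaw": 0},{"gripper": 10,"x": 0,"y": 0,"z": 0,"yaw": 0},{"gripper": 10,"x": 0,"y": 0,"z": 0,"yaw": 0},{"gripper": 10,"x": 0,"y": 0,"z": 0,"yaw": 0},{"gripper": 10,"x": 0,"y": 0,"z": 0,"yaw": 0}]'

```text
time: 9.47
ee_pos: [0.5209, 0.1522, 0.2049]
eef_rot: [[0.165, -0.986, 0.003], [-0.986, -0.165, 0.004], [-0.004, -0.004, -1.0]]
wrist_force: [1.2, 0.8, 0.9]
gripper_width: 0.0199
```

```bash
python3 -c "
from h import *
look('s5')"
```

```text
t 9.47 TCP [520.9 152.2 204.9] grasp case [-17.8   0.2] gz 126.9 a -80.49 tz [ 0.0033  0.0042 -1.    ] F [1.23 0.8  0.92] w 19.9
wood n 366 slope deg -20.5 z0 44.0 x range [-101.7    7.7] y [-16.1  14.5]
red n 56 lean deg 22.3 z [ 69.1 137. ] mean [-34.2  -8.3  86.8]
```

View pics/s5.png

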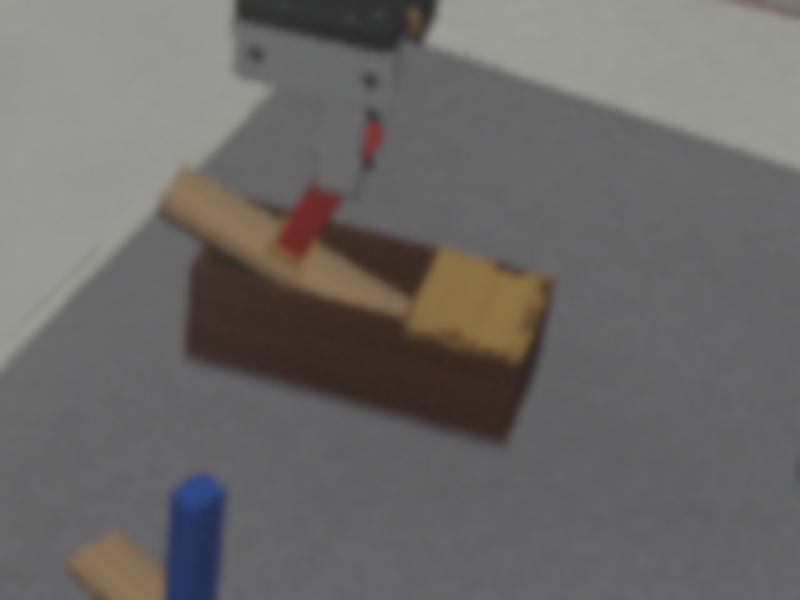

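Request:
servo_tool --motion '[{"gripper": 10,"x": 0,"y": 0,"z": 0,"yaw": 0},{"gripper": 10,"x": 0,"y": 0,"z": -1,"yaw": 0},{"gripper": 10,"x": 0,"y": -4,"z": 0,"yaw": 0},{"gripper": 10,"x": 0,"y": -5,"z": 1.5,"yaw": 0},{"gripper": 10,"x": 0,"y": -6,"z": 2,"yaw": 0},{"gripper": 10,"x": 0,"y": -6,"z": 2,"yaw": 0},{"gripper": 10,"x": 0,"y": -5,"z": 2,"yaw": 0},{"gripper": 10,"x": 0,"y": -4,"z": 1.5,"yaw": 0},{"gripper": 10,"x": 0,"y": 0,"z": 0,"yaw": 0},{"gripper": 10,"x": 0,"y": 0,"z": 0,"yaw": 0}]' --force 20

```text
time: 10.35
ee_pos: [0.5525, 0.1575, 0.1937]
eef_rot: [[0.165, -0.986, -0.002], [-0.986, -0.165, 0.003], [-0.004, 0.001, -1.0]]
wrist_force: [-0.5, -0.1, -1.9]
gripper_width: 0.0201
```

```bash
python3 -c "
from h import *
look('s6')"
```

```text
t 10.35 TCP [552.5 157.5 193.7] grasp case [13.9  0.2] gz 115.7 a -80.49 tz [-0.0017  0.0033 -1.    ] F [-0.47 -0.1  -1.93] w 20.1
wood n 282 slope deg -18.7 z0 47.0 x range [-73.   13.2] y [-15.6  14.4]
red n 67 lean deg 21.3 z [ 56.9 102.8] mean [-3.4 -8.3 75.3]
```

View pics/s6.png

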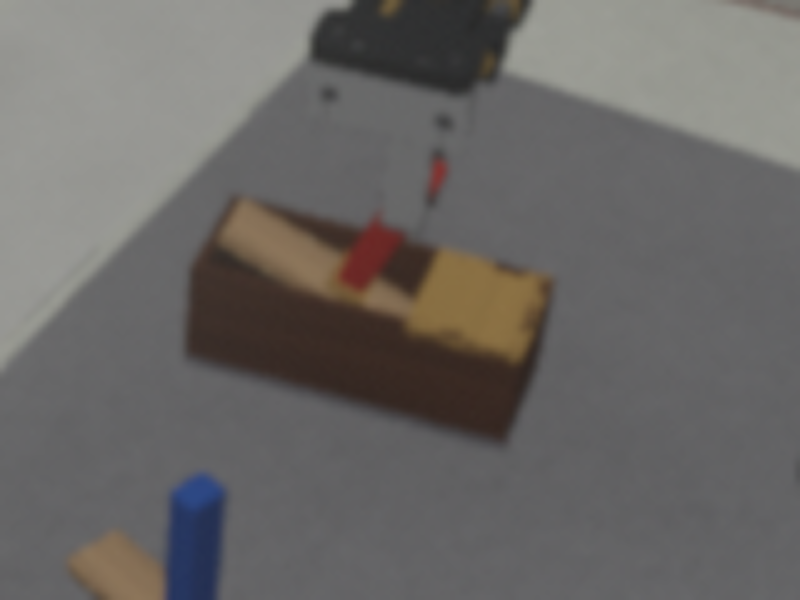

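Request:
servo_tool --motion '[{"gripper": 10,"x": 0,"y": -2,"z": 0,"yaw": 0},{"gripper": 10,"x": 0,"y": -3,"z": 0,"yaw": 0},{"gripper": 10,"x": 0,"y": -4,"z": 1,"yaw": 0},{"gripper": 10,"x": 0,"y": -3,"z": 1,"yaw": 0},{"gripper": 10,"x": 0,"y": -2,"z": 2,"yaw": 0},{"gripper": 10,"x": 0,"y": 0,"z": 2,"yaw": 0},{"gripper": 10,"x": 0,"y": 0,"z": 0,"yaw": 0},{"gripper": 10,"x": 0,"y": 0,"z": 0,"yaw": 0},{"gripper": 10,"x": 0,"y": 0,"z": 0,"yaw": 0},{"gripper": 10,"x": 0,"y": 0,"z": 0,"yaw": 0}]'

```text
time: 11.23
ee_pos: [0.5671, 0.16, 0.1873]
eef_rot: [[0.165, -0.986, -0.002], [-0.986, -0.165, 0.003], [-0.004, 0.001, -1.0]]
wrist_force: [-0.4, -1.2, -1.3]
gripper_width: 0.0198
```

```bash
python3 -c "
from h import *
look('s7')"
```

```text
t 11.23 TCP [567.1 160.  187.3] grasp case [28.6  0.3] gz 109.3 a -80.48 tz [-0.002   0.0032 -1.    ] F [-0.37 -1.22 -1.26] w 19.8
wood n 204 slope deg -14.7 z0 48.5 x range [-59.  13.] y [-15.7  15.8]
red n 74 lean deg 18.8 z [47.3 83.8] mean [10.9 -7.9 67.6]
```

View pics/s7.png

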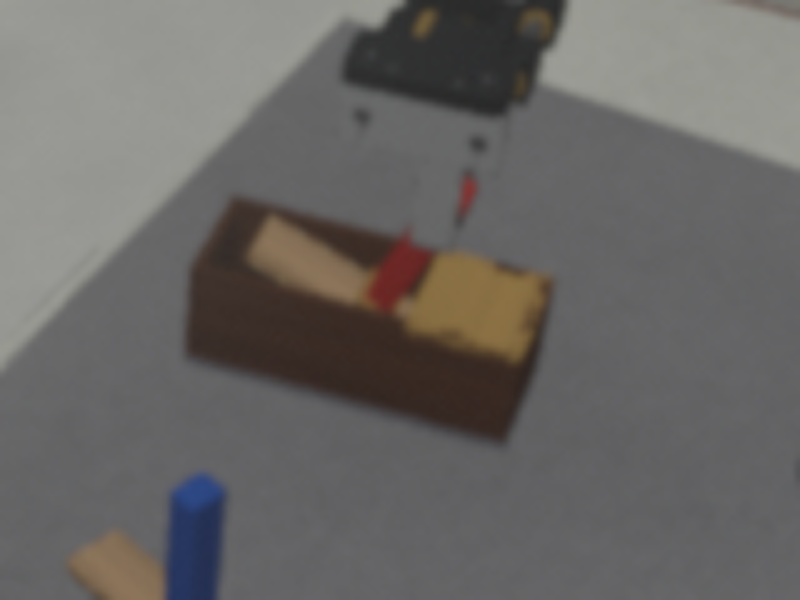

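Request:
servo_tool --motion '[{"gripper": 10,"x": 0,"y": 0,"z": 1,"yaw": 0},{"gripper": 10,"x": 0,"y": 0,"z": 1,"yaw": 0},{"gripper": 10,"x": 0,"y": 1,"z": 1.5,"yaw": 0},{"gripper": 10,"x": 0,"y": 3,"z": 1.5,"yaw": 0},{"gripper": 10,"x": 0,"y": 3,"z": 1.5,"yaw": 0},{"gripper": 10,"x": 0,"y": 3,"z": 1.5,"yaw": 0},{"gripper": 10,"x": 0,"y": 3,"z": 1.5,"yaw": 0},{"gripper": 10,"x": 0,"y": 3,"z": 1.5,"yaw": 0},{"gripper": 10,"x": 0,"y": 0,"z": 0,"yaw": 0},{"gripper": 10,"x": 0,"y": 0,"z": 0,"yaw": 0}]' --force 5

```text
time: 12.12
ee_pos: [0.5489, 0.157, 0.1769]
eef_rot: [[0.166, -0.986, -0.001], [-0.986, -0.166, 0.003], [-0.003, 0.0, -1.0]]
wrist_force: [-0.2, 1.0, 1.4]
gripper_width: 0.0199
```

```bash
python3 -c "
from h import *
look('s8')"
```

```text
t 12.12 TCP [548.9 157.  176.9] grasp case [10.3  0.3] gz 98.9 a -80.47 tz [-9.0e-04  3.2e-03 -1.0e+00] F [-0.24  1.    1.41] w 19.9
wood n 43 slope deg -6.5 z0 32.7 x range [-67.8 -32.3] y [ 1.6 14. ]
red n 52 lean deg 9.2 z [48.6 73.2] mean [ 1.2 -8.8 60.6]
```

View pics/s8.png

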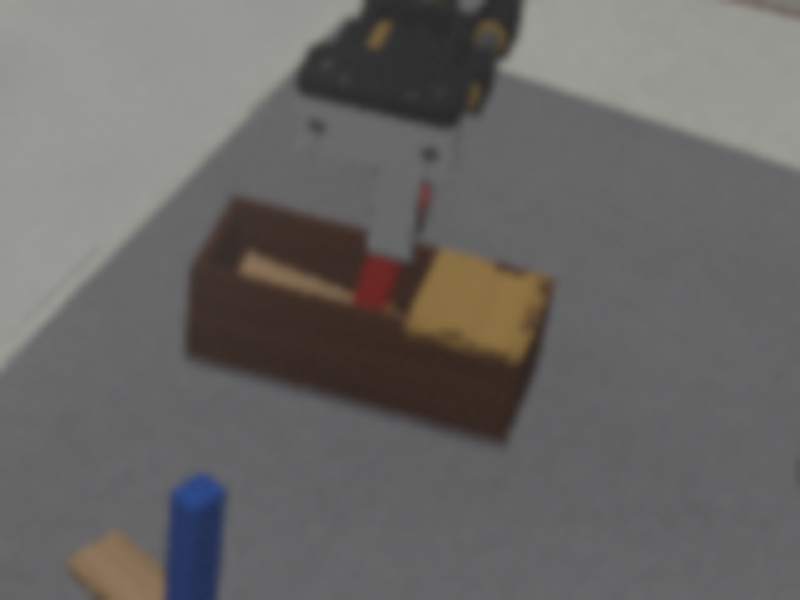

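Request:
servo_tool --motion '[{"gripper": 10,"x": 0,"y": 1,"z": 1.5,"yaw": 0},{"gripper": 10,"x": 0,"y": 2.5,"z": 1.5,"yaw": 0},{"gripper": 10,"x": 0,"y": 2.5,"z": 1.5,"yaw": 0},{"gripper": 10,"x": 0,"y": 2.5,"z": 1.5,"yaw": 0},{"gripper": 10,"x": 0,"y": 2,"z": 1.5,"yaw": 0},{"gripper": 10,"x": 0,"y": 1,"z": 1.5,"yaw": 0},{"gripper": 10,"x": 0,"y": 0,"z": 1,"yaw": 0},{"gripper": 10,"x": 0,"y": 0,"z": 0,"yaw": 0},{"gripper": 10,"x": 0,"y": 0,"z": 0,"yaw": 0},{"gripper": 10,"x": 0,"y": 0,"z": 0,"yaw": 0}]'

```text
time: 13.0
ee_pos: [0.5363, 0.155, 0.1664]
eef_rot: [[0.166, -0.986, -0.001], [-0.986, -0.166, 0.003], [-0.003, 0.001, -1.0]]
wrist_force: [-1.0, -0.2, 1.5]
gripper_width: 0.02
```

```bash
python3 -c "
from h import *
look('s9')"
```

```text
t 13.0 TCP [536.3 155.  166.4] grasp case [-2.5  0.5] gz 88.4 a -80.47 tz [-0.0012  0.0033 -1.    ] F [-0.99 -0.18  1.54] w 20.0
red n 34 lean deg -1.1 z [47.7 62.5] mean [-5.4 -9.  54.9]
```

View pics/s9.png

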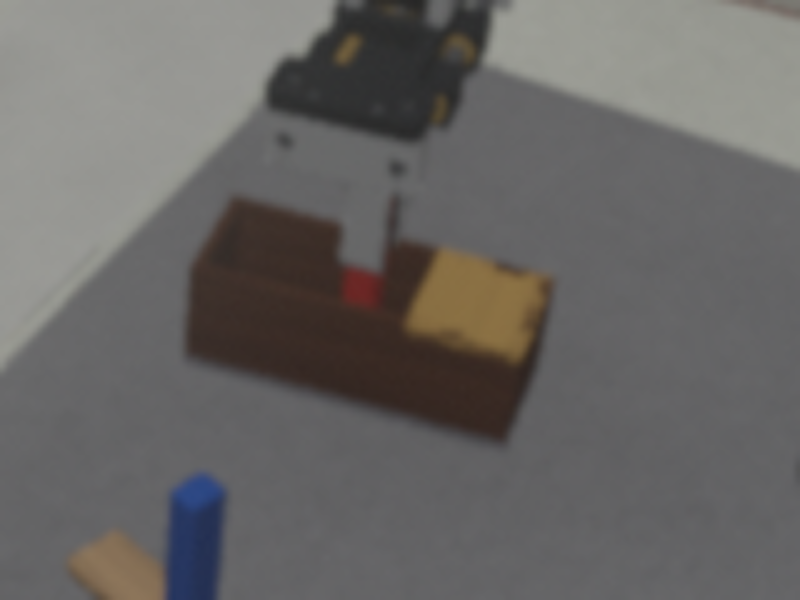

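```bash
cat > lt.py <<'E'
import sys
from h import *
from station import camera
c=camera("top");n=sys.argv[1];cv2.imwrite(f"pics/{n}.png",cv2.resize(c["frame"][120:260,110:250,::-1],None,fx=4,fy=4,interpolation=cv2.INTER_CUBIC))
X=pts(c)*1000;cf=case(X);H,S,V=[cv2.cvtColor(c["frame"],cv2.COLOR_RGB2HSV)[...,i].astype(int) for i in range(3)]
m=(H>5)&(H<20)&(S>70)&(V>50)&(abs(cf[...,1])<25)&(cf[...,0]>-75)&(cf[...,0]<20)&(X[...,2]<50)
x=np.c_[cf[m],X[m][:,2]];print("n",len(x))
for lo in range(-75,25,12):
    q=x[(x[:,0]>=lo)&(x[:,0]<lo+12)]
    if len(q): print(lo,len(q),np.median(q[:,2]).round(1),"y",np.percentile(q[:,1],[3,97]).round(1))
m=((H<5)|(H>174))&(S>130)&(V>50)&(abs(cf[...,1])<40)&(abs(cf[...,0])<60)
q=np.c_[cf[m],X[m][:,2]];print("red",len(q)); 
for lo in range(10,110,15):
    r=q[(q[:,2]>=lo)&(q[:,2]<lo+15)]
    if len(r):print(lo,len(r),r.mean(0).round(1))
E
python3 lt.py t9
```

```text
n 655
-75 68 16.2 y [-12.7  24.8]
-63 124 16.5 y [-13.1  25. ]
-51 123 16.6 y [-12.9  24.9]
-39 119 16.6 y [-12.9  24.9]
-27 123 16.7 y [-12.8  24.9]
-15 71 19.1 y [-13.1  24.9]
-3 24 16.8 y [-13.5  -7.6]
9 3 17.8 y [-9.3 -7.4]
red 54
25 20 [-9.9 -3.7 33.7]
40 22 [-11.   -1.8  47.7]
55 9 [-11.4  -3.7  61.7]
70 3 [-11.2  -6.5  73.2]
```

View pics/t9.png

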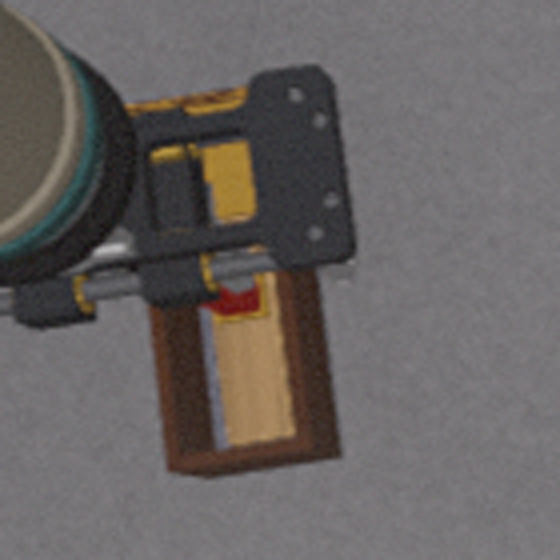

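Request:
servo_tool --motion '[{"gripper": 22,"x": 0,"y": 0,"z": 0,"yaw": 0},{"gripper": 26,"x": 0,"y": 0,"z": 0,"yaw": 0},{"gripper": 40,"x": 0,"y": 0,"z": 0,"yaw": 0},{"gripper": 60,"x": 0,"y": 0,"z": 0,"yaw": 0},{"gripper": 60,"x": 0,"y": 0,"z": 0,"yaw": 0},{"gripper": 60,"x": 0,"y": 0,"z": 0,"yaw": 0},{"gripper": 60,"x": 0,"y": 0,"z": -5,"yaw": 0},{"gripper": 60,"x": 0,"y": 0,"z": -10,"yaw": 0},{"gripper": 60,"x": 0,"y": 0,"z": -20,"yaw": 0},{"gripper": 60,"x": 0,"y": 0,"z": -25,"yaw": 0}]'

```text
time: 13.93
ee_pos: [0.5347, 0.1544, 0.2241]
eef_rot: [[0.165, -0.986, -0.011], [-0.986, -0.165, 0.002], [-0.004, 0.01, -1.0]]
wrist_force: [-0.4, 1.0, 1.0]
gripper_width: 0.06
```

Request:
servo_tool --motion '[{"gripper": 60,"x": 0,"y": 0,"z": -30,"yaw": 0},{"gripper": 60,"x": 0,"y": 5,"z": -30,"yaw": 0},{"gripper": 60,"x": 0,"y": 15,"z": -20,"yaw": 0},{"gripper": 60,"x": 0,"y": 25,"z": -10,"yaw": 0},{"gripper": 60,"x": 0,"y": 30,"z": 0,"yaw": 0},{"gripper": 60,"x": 0,"y": 30,"z": 0,"yaw": 0},{"gripper": 60,"x": 0,"y": 20,"z": 0,"yaw": 0},{"gripper": 60,"x": 0,"y": 10,"z": 0,"yaw": 0},{"gripper": 60,"x": 0,"y": 0,"z": 0,"yaw": 0},{"gripper": 60,"x": 0,"y": 0,"z": 0,"yaw": 0}]'

```text
time: 14.77
ee_pos: [0.4008, 0.1315, 0.3341]
eef_rot: [[0.165, -0.986, 0.016], [-0.986, -0.165, 0.006], [-0.003, -0.017, -1.0]]
wrist_force: [-0.7, 0.2, 0.2]
gripper_width: 0.0601
```

```bash
python3 lt.py t10; python3 -c "
from h import *
look('s10',(100,340,150,400))
c=np.load('s10.npz');cv2.imwrite('pics/s10b.png',c['frame'][...,::-1])"
```

```text
n 701
-75 45 16.3 y [-13.1   5.6]
-63 107 16.5 y [-13.1  15.8]
-51 122 16.9 y [-12.8  24.9]
-39 119 16.7 y [-13.   24.9]
-27 128 16.8 y [-12.9  24.9]
-15 78 18.9 y [-13.   24.9]
-3 38 18.2 y [-13.4  24.8]
9 64 16.4 y [-13.   8.]
red 274
25 22 [-8.5 -4.2 33.1]
40 35 [-8.  -3.3 47.6]
55 33 [-9.  -3.2 62.9]
70 42 [-8.8 -3.3 77.7]
85 105 [-5.7 -0.3 96.4]
100 36 [ -4.    1.8 100.7]
t 14.82 TCP [401.  131.5 334. ] grasp case [-138.4   -0.6] gz 256.1 a -80.49 tz [ 0.0161  0.006  -0.9999] F [-0.52  0.02  0.1 ] w 59.9
red n 126 lean deg 0.0 z [ 47.2 103.2] mean [-5.2 -7.8 76.3]
```

View pics/t10.png

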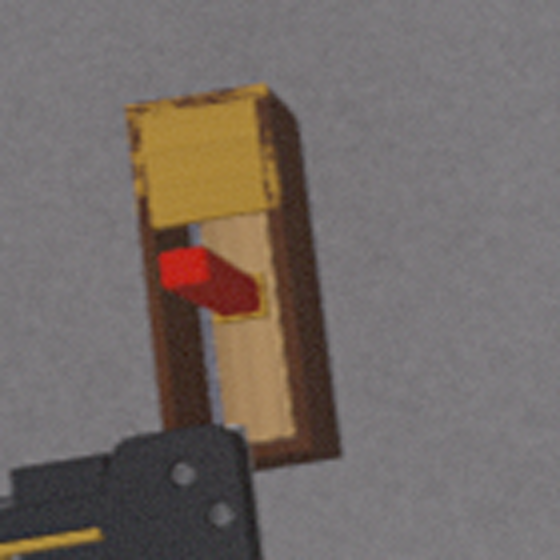

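View pics/s10b.png

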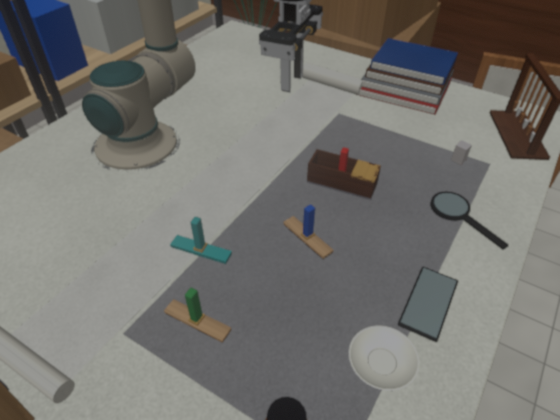

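The red stamp (top crop (185,268), scene (344,160)) lies flat and upright in the case. One bar end is under the hood, and the handle top is at 101 mm, as it should be. Blue, green and turquoise are unmoved and the gripper is clear, so I'm handing in.

```bash
python3 -c "
from station import hand_in,get_state
import numpy as np
print(np.abs(get_state()['joint_velocities']).max());print(hand_in())"
```

```text
0.018539510193157232
the job is handed in; nothing more can be done
None
```

The red-handled stamp is in the dark wooden case, flat on the floor with its handle straight up, and I handed the job in at about 15 s of the 51 s allowed.

**What I did:** I gripped it near the top of the handle. I tipped it to about 21° by pressing its near end on the case's rim under a light grip. I then firmed the grip, passed the far end down through the slot and under the hood, and righted it against the case floor under a light grip. I let go only once it was flat.

**Last checks:**
- **Flatness:** The base's top read an even 16–17 mm along its length. I expected 18 mm, and the depth also read about 1.5 mm low at the rim.
- **Upright:** The handle's lean measured 0° and its top stood at about 101 mm, as it should.
- **Position:** The stamp sits about 4 mm short of the case's centre, towards the open end, with its far end under the hood. The two cameras disagreed by about 2 mm sideways, which is within their calibration.
- **Bystanders and robot:** The blue, green and turquoise stamps looked unmoved by eye in the scene view. The gripper was clear of everything, and the wrist force readings after each move stayed below about 2 N.

No check failed.

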